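# Refit the suction unit's jar and filter cell

### The arm

A 6-joint arm with a two-finger parallel gripper is mounted at the origin on a cart in front of the work surface, level with it; the furniture and walls round the work are solid. World frame = base frame: x ahead of the robot, y to its left, z up, the work surface at z = 0. Lengths are in m, angles in rad, forces in N, time in s.
With the tool pointing down it reaches from about 0.325 to 0.85 m from the base axis. Payload 15.5 kg.
Tool frame: the origin (TCP) lies at the very end of the fingers, on their centre line; the grasp point (between the pads) lies 19 mm behind it (r.tcp_to_grasp is the distance from the TCP to the grasp point, in m); z points along the fingers, y is the line along which they close (so a half turn about z gives the same grasp; the last joint's range is limited). The gripper opens to 91 mm and grips with 3 to 60 N. Pads are 32 mm wide; open, the fingers measure 118 mm over their backs; the gripper's body (76 mm by 178 mm) begins 60 mm behind the grasp point.
Start: joints at [1.028, 0.494, 1.345, -0, 1.302, -0.096], TCP at [0.27, 0.564, 0.187] pointing down, gripper open.
Joint ranges: [-2.91, 2.91], [-0.82, 2.16], [0.22, 2.67], [-1.22, 4.37], [0.12, 2.79], [-3.08, 3.08]. Speed limits (rad/s): [1.89, 1.89, 2.57, 3.01, 3.01, 3.01].

### API

Orientations are given as a unit quaternion [x, y, z, w].
In Python, from bench import r gives the robot as it stands. The module is installed in compiled form; this text tells all that it offers.
- The arm moves only by the shell command python3 -m jog 'ROWS' [FORCE]. ROWS is JSON, a list of rows, each a list of 5 numbers: the closure, from -1 (fully open) to 1 (shut), then the shift along the tool's x, y, z in cm, then the turn about the tool's z in rad. A call has 1 to 5 rows; each row is the pose to reach, as a shift and turn from the pose commanded when the call began, along the tool's axes at that moment; what a row does not reach only later rows make up. A row lasts 1/8 s, in which the tool goes at most 62.5 mm and 10.7 degrees, less where a joint would pass 70% of its speed; a pose out of reach is approached as far as the arm can. A call with a gripper value outside its range is refused whole. The fingers move at their own pace and stop on an object; FORCE is the grip in N (left out, the last holds). Time passes only in rows, so rows that repeat a pose let the fingers close. It gives the time, the measured TCP pose, the force, the opening and the grip force at its end, in the units of the state.
- r.read_state(): the state, without advancing time (a new reading comes with each control period).
- r.read_camera(name): name is "side" or "top" or "wrist"; returns a dict with "color" (420x560x3 uint8, red, green, blue), "range_z" (420x560 float32, m along the optical axis (not along the pixel's ray), 0 where there is no reading), "mtx" (3x3 intrinsics, pixels), "R" (3x3) and "t" (3): a world point X has camera coordinates R X + t. Camera axes: x right, y down, z forward; pixel columns grow to the right and rows downward; lengths in m; the calibration is good to about 2 mm. A picture is of the moment at which its call begins.
- r.close_job(): hands the job in; it is judged then, once.
The state is a dict: "t": time; "joint_pos": joint angles; "qd": joint speeds; "joint_efforts": joint torques, N m; "tool_pos": TCP position; "tcp_rot": TCP orientation; "contact_force": force on the tool from outside, world axes, zero at the start; "torque": the same for the moment, N m; "finger_gap": finger opening in m; "gripper_force": force on a finger pad.
Only numpy, scipy, OpenCV 4.12 (cv2) and the standard library are available. Lean on these libraries where they do the work, as an engineer would, in place of code of your own. Each camera call takes 0.05 s, during which the arm holds its last target. There are 200 camera calls.

### The job

Put the cleaned suction unit back together: set the collection jar upright in its place on the unit's platform, where it cannot turn, and let go of it; then put the filter cell over the spigot on the jar's lid and turn it under light pressure until its hidden keyways drop over the spigot's pins. Press the cell fully home against the sprung gasket and finish like that, still gripping the cell and holding it pressed home, without touching the jar, so that I can fit the retaining clip. Do not tip the jar or the cell over, and leave the other things on the desk where they are.

Things in the scene. Friction and masses are not known exactly. Their poses are not given: they have to be found in the camera images.
- suction_unit: Portable suction unit, fixed to the desk: white housing with round gauge, knob and switch; at its left a low grey jar platform. Origin at desk height under the middle of the jar's place; x from front to back, y left. Housing: x -50 to +100 mm, y -80 to -220 mm, 95 mm tall (gauge, knob to 108 mm); a nozzle stands 12 mm out of its left side at x +60 mm, 60 mm up.
- seat (a point): Middle of the jar's place, on the flat platform top 12 mm above the desk, axes as the unit's. Four low flared strips round it (inside 63 x 63 mm, parallel to the unit's x and y, reaching 12 mm above the platform top) keep the jar's 58 mm square foot from turning; any of the four ways round fits.
- jar: Loose clear square collection jar, 58 x 58 mm, standing upright, about 0.4 kg; the grey lid (74 to 88 mm up) is fixed to it. Origin at the centre of its underside, z up its axis, flat sides across x and y. A spout 9 mm thick stands 16 mm out of the lid's -y side, so grip across the other two sides (along x). A spigot on the lid reaches 116 mm above the origin.
- spigot (a point): On the jar's axis at the lid's top, 88 mm above the jar's underside, axes as the jar's. From here a grey spigot 30 mm in diameter rises 28 mm, the top 4 mm tapered to 22 mm.
- pins (a point): On the spigot's axis 17 mm above the lid, level with the upper sides of three steel pins, 5 mm thick, that stand 5 mm out of the spigot, 120 degrees apart. A cell whose keyways are not over the pins rests here with its underside.
- gasket (a joint): How far the black sprung gasket ring (48 mm across, round the spigot's foot) is pressed, m: 0 free, its top 7.5 mm above the lid; 0.0045 fully pressed, top 3 mm above the lid. It resists with 3 N at first, 7.5 N fully pressed, and lifts the cell off home when the push ends.
- filter_cell: Loose round white filter cell, about 0.12 kg, 63 mm tall, standing upright on its open mouth. Origin at the centre of its underside, z up its axis. Smooth skirt 52 mm in diameter below, knurled head above, domed top at 51 mm with a stub 14 mm thick. Pressed home on the jar its underside is 3 mm above the lid.
- knurl (a point): On the cell's axis 38 mm above its underside: middle of the knurled head, 54 mm in diameter, 30 to 47 mm up, where it is gripped.
- bore (a point): On the cell's axis at its underside: mouth of the bore, 33 mm wide (1.5 mm free all round the spigot), 30 mm deep. Three keyways 9 mm wide run up its whole depth, 120 degrees apart. They cannot be seen from outside and nothing marks where they lie: find them by turning under light pressure, at most 120 degrees, either way.
- monitor_b: Black flat monitor on a stand, fixed, behind and left of the work; keep the gripper and wrist clear of it. Origin at desk height under the stand, axes as the world's. Its screen, 20 to 30 mm thick, stands from 75 to 365 mm above the desk; its near right edge is 110 mm before the origin (-x) and 235 mm to its right (-y), and from there the screen runs to 60 mm behind and 235 mm left of the origin.
- med_bottle: Bystander, loose: small amber medicine bottle with a white ribbed cap, 46 mm wide, 85 mm tall. Origin at the centre of its underside.
- label_roll: Bystander, loose: roll of blank white labels on its flat side, 72 mm across, 45 mm tall, with a brown core (not the filter cell). Origin at the centre of its underside.
- oximeter: Bystander, loose: blue and white finger oximeter, 60x54x30 mm. Origin at the centre of its underside.
- tape: Bystander, loose: roll of tan tape lying flat, 100 mm across, 25 mm tall. Origin at the centre of its underside.
- stapler: Bystander, loose: small red stapler, 64x116x37 mm. Origin at the centre of its underside.
Things that resemble listed ones, but are neither listed nor needed, are in the scene too. Leave any pink or red look-alike of the filter_cell alone.

How it is judged:
By the outcome, as a careful person would: the job done as asked, in the order asked, and still so for the second after the job is handed in, while the arm keeps its last pose, push and grip.
It also fails if it takes over 61 s, if anything falls off the work surface, if the arm or the gripper's body presses on something with over 40 N, if the wrist force passes 120 N, or if a joint passes its speed limit or range.

## Working session

There is one attempt and no reset: what is moved stays moved. The work goes in short steps, Python scripts to look and compute and a shell command to move; the robot and the scene stay as the last step left them, time stands still between calls to the robot, and variables do not carry over. Pictures are saved under pics/ and viewed, at most 12 in all, crops included, and the job is handed in when it is done.

```bash
mkdir -p pics; cat > h.py <<'E'
import numpy as np, cv2
from bench import r
def cam(n,save=None):
    c=r.read_camera(n)
    np.savez(f'{n}.npz',**c)
    if save: cv2.imwrite('pics/'+save,c['color'][:,:,::-1])
    return c
def load(n): return dict(np.load(f'{n}.npz'))
def cloud(c):
    z=c['range_z']; v,u=np.mgrid[:z.shape[0],:z.shape[1]]
    p=np.stack([u*z,v*z,z],-1)@np.linalg.inv(c['mtx']).T
    return (p-c['t'])@c['R']
E
python3 - <<'E'
from h import *
a=cam('top');b=cam('side')
cv2.imwrite('pics/top.png',cv2.resize(a['color'][:,:,::-1],(800,600),interpolation=2))
cv2.imwrite('pics/side.png',cv2.resize(b['color'][:,:,::-1],(800,600),interpolation=2))
print(r.read_state())
E
```

```text
{'t': 0.1, 'joint_pos': array([ 1.02850755e+00,  4.94111839e-01,  1.34608217e+00,  4.15966675e-06,
        1.30249034e+00, -9.54876805e-02]), 'qd': array([-0.00032784, -0.00208721, -0.00150772,  0.00022484, -0.00256117,
       -0.00028122]), 'joint_efforts': array([ 2.21765600e-03, -8.80239487e+01, -3.82545054e+01,  7.07628205e-02,
        4.82884794e-02,  1.41569257e-05]), 'tool_pos': array([0.26984558, 0.56332793, 0.18629922]), 'tcp_rot': array([ 2.21547445e-01,  9.75149441e-01, -5.17699600e-04, -1.73033199e-04]), 'contact_force': array([ 0.18338071, -0.09210546,  0.11390414]), 'torque': array([-0.03753391,  0.01280177,  0.02604866]), 'gripper_force': 0.0, 'finger_gap': 0.09121640966113286}
```

View pics/top.png

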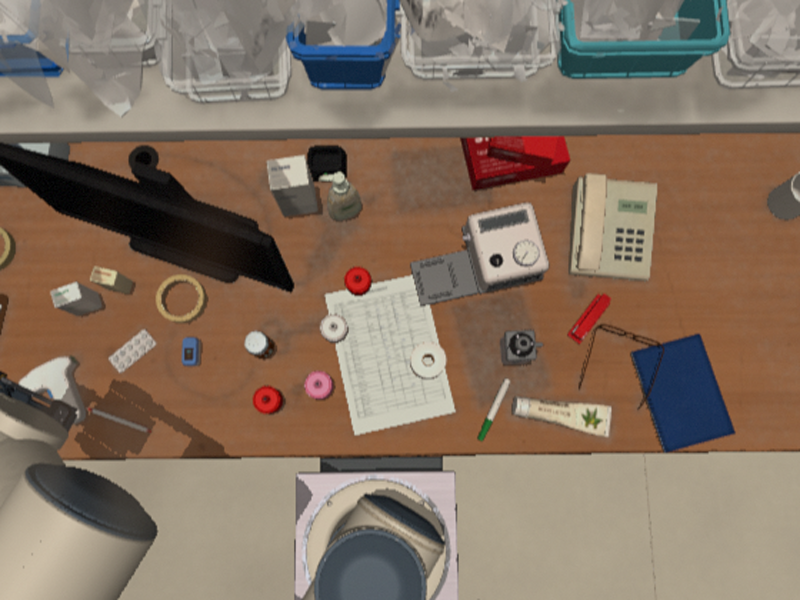

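View pics/side.png

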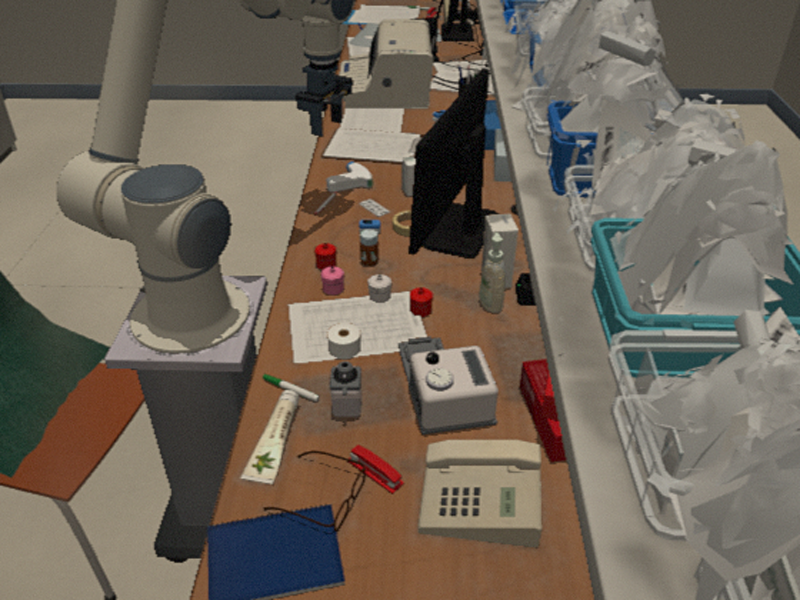

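The top view (800x600) shows these candidates for the cell: a white one with a stub at (334,327); the label roll with a brown core at (428,360); red look-alikes at (358,280) and (267,400); and a pink one at (318,385). I choose (334,327). The jar is at (520,347), the platform at (445,277) and the housing at (508,245). Next I check these in a close crop and measure.

```bash
python3 - <<'E'
from h import *
c=load('top');s=.7
col=c['color'][:,:,::-1]
x0,y0,x1,y1=215,135,390,266
cv2.imwrite('pics/crop.png',cv2.resize(col[y0:y1,x0:x1],None,fx=4.5,fy=4.5,interpolation=cv2.INTER_CUBIC))
P=cloud(c); np.save('P.npy',P)
for n,(u,v) in dict(cell=(334,327),jar=(520,347),plat=(445,277),house=(508,245),roll=(428,360),desk=(470,330),red=(358,280),monedge=(292,288)).items():
    print(n,P[int(v*s),int(u*s)].round(4))
print(c['R'].round(3),c['t'],c['mtx'])
def blob(cx,cy,rad,z0,z1):
    m=(np.hypot(P[...,0]-cx,P[...,1]-cy)<rad)&(P[...,2]>z0)&(P[...,2]<z1)
    q=P[m]; return len(q),q.min(0).round(4),q.max(0).round(4),((q.min(0)+q.max(0))/2).round(4), q.mean(0).round(4)
p=P[int(327*s),int(334*s)]; print('cell',blob(p[0],p[1],.045,.03,.07))
p=P[int(347*s),int(520*s)]; print('jartop',blob(p[0],p[1],.06,.065,.125)); print(blob(p[0],p[1],.06,.1,.125))
E
```

```text
cell [0.4348 0.078  0.0658]
jar [ 0.3827 -0.2811  0.1181]
plat [ 0.5471 -0.1503  0.0069]
house [ 0.5893 -0.2703  0.0916]
roll [ 3.742e-01 -1.106e-01 -3.000e-04]
desk [ 0.4347 -0.2005  0.0039]
red [0.5306 0.0301 0.0506]
monedge [0.5095 0.1579 0.0881]
[[-0.014 -1.    -0.006]
 [-0.983  0.015 -0.186]
 [ 0.186  0.003 -0.983]] [-0.02746148  0.47521234  1.36745514] [[488.46426073   0.         272.50159865]
 [  0.         488.46426073 214.97509399]
 [  0.           0.           1.        ]]
cell (291, array([0.4101, 0.0534, 0.036 ]), array([0.4641, 0.1059, 0.0666]), array([0.4371, 0.0796, 0.0513]), array([0.4359, 0.0786, 0.0506]))
jartop (470, array([ 0.3612, -0.3299,  0.0651]), array([ 0.4204, -0.2574,  0.124 ]), array([ 0.3908, -0.2936,  0.0945]), array([ 0.3885, -0.2856,  0.0954]))
(117, array([ 0.3708, -0.3047,  0.1   ]), array([ 0.4072, -0.2679,  0.124 ]), array([ 0.389 , -0.2863,  0.112 ]), array([ 0.3887, -0.2854,  0.1137]))
```

View pics/crop.png

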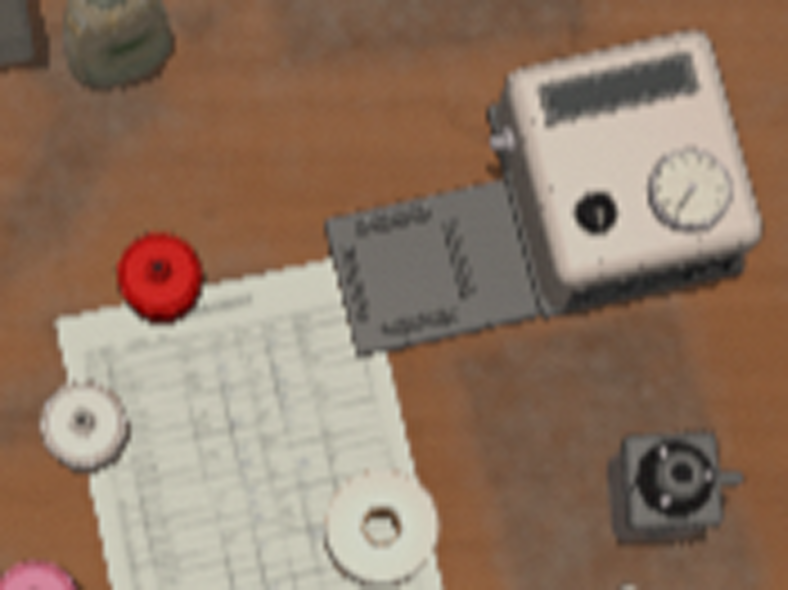

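The crop confirms the choice: the white cell with a dark stub at crop (84,425). The jar is at (680,478) with its spout pointing right. The seat strips centre at about (406,272) and the unit is yawed about +13°. I'll move above the jar/seat area and measure with the wrist camera.

```bash
cat >> h.py <<'E'
from scipy.spatial.transform import Rotation as Ro
def goal(x,y,z,yaw):
    "shift (cm, tool axes) and turn (rad) from measured pose to TCP x,y,z with tool y at yaw (deg)"
    s=r.read_state(); R=Ro.from_quat(s['tcp_rot']).as_matrix()
    d=R.T@(np.array([x,y,z])-s['tool_pos'])*100
    cur=np.degrees(np.arctan2(R[1,1],R[0,1])); t=(cur-yaw+90)%180-90
    print('pos',s['tool_pos'].round(4),'yaw',cur.round(2),'shift',d.round(2),'turn',np.radians(t).round(3),'j6',s['joint_pos'][5].round(2),'F',s['contact_force'].round(1),'t',s['t'])
def rect(P,m):
    (c,wh,a)=cv2.minAreaRect((P[m][:,:2]*1000).astype(np.float32)); return np.round(c,1),np.round(wh,1),round(a,1),int(m.sum())
E
python3 - <<'E'
from h import *
P=np.load('P.npy')
goal(.42,-.22,.30,5)
near=lambda x,y,d:np.hypot(P[...,0]-x,P[...,1]-y)<d
print('lid',rect(P,near(.388,-.285,.045)&(P[...,2]>.082)&(P[...,2]<.094)))
for n,(x,y) in dict(cell=(.437,.08),red=(.53,.03),pink=(.36,.10),bottle=(.42,.19)).items():
    print(n,rect(P,near(x,y,.045)&(P[...,2]>.035)&(P[...,2]<.09)))
E
```

```text
pos [0.2698 0.5633 0.1863] yaw 64.4 shift [-47.39 -64.17 -11.31] turn 1.037 j6 -0.1 F [ 0.2 -0.1  0.1] t 0.1
lid (array([ 390.6, -292.8]), array([58.8, 70.1]), 1.9, 243)
cell (array([437.1,  79.6]), array([54. , 52.3]), 2.2, 291)
red (array([535. ,  30.5]), array([53., 53.]), 52.4, 284)
pink (array([333. , 106.8]), array([52., 33.]), 79.0, 171)
bottle (array([406.9, 218.8]), array([40.2, 28.7]), 43.8, 152)
```

```bash
python3 -m jog '[[-1,-47.4,-64.2,-11.3,1.04],[-1,-47.4,-64.2,-11.3,1.04],[-1,-47.4,-64.2,-11.3,1.04],[-1,-47.4,-64.2,-11.3,1.04],[-1,-47.4,-64.2,-11.3,1.04]]'; python3 -c "
from h import *
goal(.42,-.22,.30,5)"
```

```text
t: 0.72
tool_pos: [0.3281, 0.2579, 0.2308]
tcp_rot: [0.64, 0.768, -0.0, 0.0]
contact_force: [0.9, -0.3, -0.1]
finger_gap: 0.0917
gripper_force: 0.0
pos [0.3281 0.2579 0.2308] yaw 10.36 shift [-48.66   0.44  -6.91] turn 0.094 j6 0.34 F [ 0.9 -0.3 -0.1] t 0.725
```

```bash
python3 -m jog '[[-1,-48,0.4,-7,0.09],[-1,-48,0.4,-7,0.09],[-1,-48,0.4,-7,0.09],[-1,-48,0.4,-7,0.09],[-1,-48,0.4,-7,0.09]]'; python3 -m jog '[[-1,-17,0.2,-2,0],[-1,-17,0.2,-2,0],[-1,-17,0.2,-2,0],[-1,-17,0.2,-2,0]]'; python3 - <<'E'
from h import *
goal(.42,-.22,.30,5)
c=cam('wrist','wrist1.png'); print(c['R'].round(3),-c['R'].T@c['t'])
E
```

```text
t: 1.35
tool_pos: [0.3879, -0.0452, 0.276]
tcp_rot: [0.672, 0.74, 0.0, 0.0]
contact_force: [1.3, 0.9, -0.4]
finger_gap: 0.0911
gripper_force: 0.0
t: 1.85
tool_pos: [0.4065, -0.2149, 0.2955]
tcp_rot: [0.673, 0.739, -0.0, 0.0]
contact_force: [-0.1, 0.7, -0.7]
finger_gap: 0.0908
gripper_force: 0.0
pos [ 0.4065 -0.2149  0.2955] yaw 5.33 shift [-0.63  1.3  -0.45] turn 0.006 j6 -0.71 F [-0.1  0.7 -0.7] t 1.85
[[ 0.996  0.093  0.   ]
 [ 0.089 -0.952  0.294]
 [ 0.028 -0.292 -0.956]] [ 0.39871794 -0.13164344  0.49306635]
```

View pics/wrist1.png

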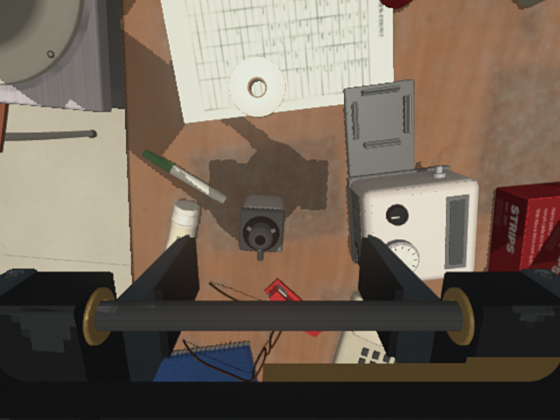

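The wrist view shows the jar at (262,225), with its spout pointing down in the image, and the seat with its four strips at (381,115). I'll enlarge both.

```bash
python3 - <<'E'
from h import *
c=load('wrist'); col=c['color'][:,:,::-1]
a=cv2.resize(col[75:175,335:425],None,fx=6,fy=6,interpolation=cv2.INTER_CUBIC)[:600,:400*6//6]
A=cv2.resize(col[75:180,340:420],(400,525),interpolation=cv2.INTER_CUBIC)
B=cv2.resize(col[170:275,222:302],(400,525),interpolation=cv2.INTER_CUBIC)
cv2.imwrite('pics/two.png',np.hstack([A,B]))
P=cloud(c)
v,u=np.mgrid[:420,:560]
box=lambda u0,u1,v0,v1:(u>=u0)&(u<u1)&(v>=v0)&(v<v1)&(c['range_z']>0)
b=box(340,418,78,175)
for h in [(.005,.017),(.017,.03)]:
    m=b&(P[...,2]>h[0])&(P[...,2]<h[1]); print(h,rect(P,m))
b=box(225,300,180,270)
for h in [(.082,.093),(.108,.122)]:
    m=b&(P[...,2]>h[0])&(P[...,2]<h[1]); print(h,rect(P,m))
E
```

```text
(0.005, 0.017) (array([ 545.7, -145.7]), array([ 99.8, 134.8]), 13.5, 5388)
(0.017, 0.03) (array([ 547.7, -150.5]), array([ 80.7, 126. ]), 16.6, 908)
(0.082, 0.093) (array([ 391.2, -292.2]), array([58.9, 72.7]), 1.4, 947)
(0.108, 0.122) (array([ 391.3, -285.3]), array([28.4, 29.4]), 4.8, 440)
```

View pics/two.png

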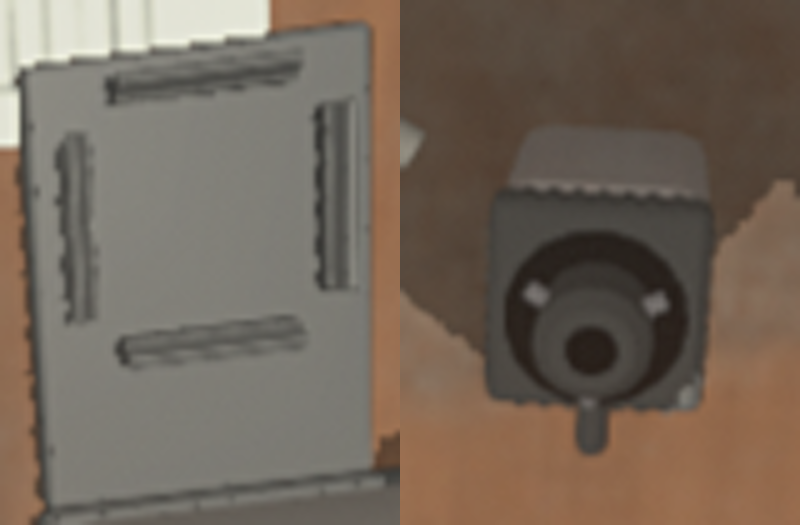

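The left crop gives strip centres at (78,228), (336,195), (204,78) and (211,342) (5x scale, offset 340,75). The right crop shows the lid square, with the spigot top at (592,350) and the spout at (592,430). The jar's yaw is about 2°.

```bash
cat >> h.py <<'E'
def px(c,u,v,z):
    d=c['R'].T@np.linalg.inv(c['mtx'])@np.array([u,v,1.]); o=-c['R'].T@c['t']; return o+d*(z-o[2])/d[2]
E
python3 - <<'E'
from h import *
c=load('wrist')
q=[px(c,340+x/5,75+y/5,.018)[:2] for x,y in [(78,228),(336,195),(204,78),(211,342)]]
q=np.array(q);print(q.round(4),q.mean(0)); 
for a,b in [(0,1),(3,2)]: d=q[b]-q[a];print(np.hypot(*d),np.degrees(np.arctan2(d[1],d[0])))
e=[px(c,340+x/5,75+y/5,.012)[:2] for x,y in [(22,68),(368,27),(368,465),(48,505)]]
e=np.array(e);print('plat corners',e.round(4))
for a,b in [(0,1),(3,0),(2,1)]: d=e[b]-e[a];print(np.hypot(*d),np.degrees(np.arctan2(d[1],d[0])))
P=cloud(c);m=np.zeros((420,560),bool);m[78:149,350:413]=1
m&=(P[...,2]>.018)&(P[...,2]<.03);print(rect(P,m))
t=load('top');q=np.array([px(t,215+x/4.5,135+y/4.5,.018)[:2] for x,y in [(355,285),(458,260),(393,222),(420,323)]]);print('top',q.round(4),q.mean(0))
# jar from spigot top disc
print(px(c,222+(592-400)/5,170+350/5,.116))
E
```

```text
[[ 0.5067 -0.1372]
 [ 0.5758 -0.1219]
 [ 0.5342 -0.0954]
 [ 0.549  -0.1643]] [ 0.54140428 -0.1297157 ]
0.07079492074474107 12.45935799295178
0.07048548939724932 102.13543544820604
plat corners [[ 0.4861 -0.0971]
 [ 0.5776 -0.078 ]
 [ 0.603  -0.1953]
 [ 0.5119 -0.2157]]
0.09352193093098321 11.757902461369605
0.12143437959451037 102.3031594816284
0.12000663059736578 102.18190995654983
(array([ 541.4, -129.2]), array([78.5, 78.6]), 12.1, 822)
top [[ 0.529  -0.0983]
 [ 0.5449 -0.1666]
 [ 0.5713 -0.1244]
 [ 0.5028 -0.1404]] [ 0.53700211 -0.13242508]
[ 0.39147588 -0.28602392  0.116     ]
```

```bash
python3 -m jog '[[-0.8,0,0,0,0]]'; python3 -c "
from h import *
goal(.3913,-.286,.051,1.8)"
```

```text
t: 2.02
tool_pos: [0.4061, -0.2112, 0.2954]
tcp_rot: [0.672, 0.741, 0.0, -0.0]
contact_force: [-0.3, 0.2, 0.1]
finger_gap: 0.084
gripper_force: 0.0
pos [ 0.4061 -0.2112  0.2954] yaw 5.55 shift [-7.32 -2.18 24.43] turn 0.066 j6 -0.71 F [-0.3  0.2  0.1] t 2.025
```

```bash
python3 -m jog '[[-0.8,-7.3,-2.2,4,0.065],[-0.8,-7.3,-2.2,10,0.065],[-0.8,-7.3,-2.2,13,0.065],[-0.8,-7.3,-2.2,13,0.065],[-0.8,-7.3,-2.2,13,0.065]]'; python3 -c "
from h import *
goal(.3913,-.286,.051,1.8)"
```

```text
t: 2.65
tool_pos: [0.3924, -0.2866, 0.1672]
tcp_rot: [0.695, 0.719, 0.0, 0.001]
contact_force: [-0.4, -0.8, -0.2]
finger_gap: 0.082
gripper_force: 0.0
pos [ 0.3924 -0.2866  0.1672] yaw 1.87 shift [ 0.08 -0.12 11.62] turn 0.001 j6 -0.79 F [-0.4 -0.8 -0.2] t 2.65
```

```bash
python3 -m jog '[[-0.8,0.08,-0.1,5,0],[-0.8,0.08,-0.1,9,0],[-0.8,0.08,-0.1,11.6,0],[-0.8,0.08,-0.1,11.6,0],[-0.8,0.08,-0.1,11.6,0]]'; python3 -m jog '[[0.1,0,0,0,0],[0.1,0,0,0,0],[0.1,0,0,0,0],[0.1,0,0,0,0],[0.1,0,0,0,0]]' 25;  python3 -c "
from h import *
goal(.3913,-.286,.051,1.8)"
```

```text
t: 3.28
tool_pos: [0.3917, -0.2868, 0.0515]
tcp_rot: [0.696, 0.718, 0.0, 0.001]
contact_force: [-0.2, 0.4, 0.6]
finger_gap: 0.0818
gripper_force: 0.0
t: 3.9
tool_pos: [0.3907, -0.2864, 0.0501]
tcp_rot: [0.696, 0.718, -0.0, 0.0]
contact_force: [-1.9, 1.1, 8.7]
finger_gap: 0.0577
gripper_force: 25.0
pos [ 0.3907 -0.2864  0.0501] yaw 1.8 shift [ 0.04  0.06 -0.09] turn 0.0 j6 -0.79 F [-1.9  1.1  8.7] t 3.9
```

```bash
python3 -m jog '[[0.1,0,0,-4,0],[0.1,0,0,-9,0],[0.1,0,0,-13,0],[0.1,0,0,-13,0]]';  python3 -c "
from h import *
goal(.541,-.1295,.10,12.3)"
```

```text
t: 4.4
tool_pos: [0.3915, -0.2871, 0.182]
tcp_rot: [0.696, 0.718, 0.0, 0.002]
contact_force: [0.5, -0.1, -5.5]
finger_gap: 0.0578
gripper_force: 25.0
pos [ 0.3915 -0.2871  0.182 ] yaw 1.8 shift [15.31 15.41  8.2 ] turn -0.183 j6 -0.79 F [ 0.5 -0.1 -5.5] t 4.4
```

```bash
python3 -m jog '[[0.1,4,4,0,-0.05],[0.1,8,8,0,-0.1],[0.1,12,12,0,-0.18],[0.1,15.3,15.4,0,-0.183],[0.1,15.3,15.4,0,-0.183]]'; python3 -m jog '[[0.1,0,0,4,0],[0.1,0,0,6,0],[0.1,0,0,6,0]]'; python3 -c "
from h import *
goal(.541,-.1295,.062,12.3)
c=cam('wrist','wrist2.png')"
```

```text
t: 5.03
tool_pos: [0.5406, -0.1258, 0.1777]
tcp_rot: [0.626, 0.78, -0.0, -0.001]
contact_force: [-1.0, -0.7, -5.6]
finger_gap: 0.0578
gripper_force: 25.0
t: 5.4
tool_pos: [0.5374, -0.1282, 0.1174]
tcp_rot: [0.628, 0.779, -0.001, -0.002]
contact_force: [-0.1, -0.1, -5.1]
finger_gap: 0.0581
gripper_force: 25.0
pos [ 0.5374 -0.1282  0.1174] yaw 12.26 shift [-0.21  0.34  5.54] turn -0.001 j6 -0.56 F [-0.1 -0.1 -5.1] t 5.4
```

View pics/wrist2.png

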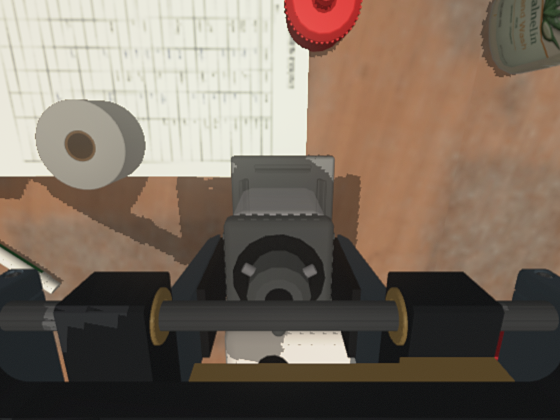

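The jar hangs upright above the seat: lid at (275,260), spout toward the housing, front strip visible at (283,168). I'll correct the offset and lower it.

```bash
python3 -m jog '[[0.1,-0.2,0.3,2,0],[0.1,-0.2,0.3,2,0],[0.1,-0.2,0.3,2,0]]'; python3 -c "
from h import *
goal(.541,-.1295,.062,12.3)"
```

```text
t: 5.82
tool_pos: [0.5432, -0.1299, 0.1006]
tcp_rot: [0.627, 0.779, 0.0, 0.0]
contact_force: [0.4, -0.1, -4.2]
finger_gap: 0.0577
gripper_force: 25.0
pos [ 0.5432 -0.1299  0.1006] yaw 12.28 shift [ 0.09 -0.21  3.86] turn -0.0 j6 -0.56 F [ 0.4 -0.1 -4.2] t 5.825
```

```bash
python3 -m jog '[[0.1,0.1,-0.2,0.7,0],[0.1,0.1,-0.2,0.7,0],[0.1,0.1,-0.2,0.7,0]]'; python3 -m jog '[[0.1,0,0,0,0]]';  python3 -c "
from h import *
goal(.541,-.1295,.062,12.3)"
```

```text
t: 6.2
tool_pos: [0.5408, -0.1291, 0.0928]
tcp_rot: [0.627, 0.779, 0.0, 0.0]
contact_force: [-1.0, -1.5, -5.7]
finger_gap: 0.0578
gripper_force: 25.0
t: 6.32
tool_pos: [0.5409, -0.1292, 0.0928]
tcp_rot: [0.627, 0.779, 0.0, 0.0]
contact_force: [-0.5, 0.5, -4.6]
finger_gap: 0.0575
gripper_force: 25.0
pos [ 0.5409 -0.1292  0.0928] yaw 12.29 shift [-0.03  0.    3.08] turn -0.0 j6 -0.56 F [-0.5  0.5 -4.6] t 6.325
```

```bash
python3 -m jog '[[0.1,0,0,1.2,0],[0.1,0,0,2,0],[0.1,0,0,2.5,0],[0.1,0,0,2.9,0],[0.1,0,0,2.9,0]]'; python3 -m jog '[[0.1,0,0,0.25,0],[0.1,0,0,0.25,0]]';  python3 -c "
from h import *
goal(.541,-.1295,.062,12.3)"
```

```text
t: 6.95
tool_pos: [0.5407, -0.1291, 0.0634]
tcp_rot: [0.627, 0.779, -0.0, -0.0]
contact_force: [-0.3, 0.5, -4.9]
finger_gap: 0.0579
gripper_force: 25.0
t: 7.2
tool_pos: [0.541, -0.1298, 0.0621]
tcp_rot: [0.627, 0.779, -0.0, 0.001]
contact_force: [-4.6, -3.5, 9.5]
finger_gap: 0.0573
gripper_force: 25.0
pos [ 0.541  -0.1298  0.0621] yaw 12.3 shift [0.03 0.   0.01] turn 0.0 j6 -0.56 F [-4.6 -3.5  9.5] t 7.2
```

```bash
python3 -m jog '[[-0.8,0,0,0,0],[-0.8,0,0,0,0],[-0.8,0,0,0,0],[-0.8,0,0,-3,0],[-0.8,0,0,-8,0]]'; python3 -m jog '[[-0.8,0,4,-8,0],[-0.8,-3,4,-12,0],[-0.8,-8,4,-12,0],[-0.8,-8,4,-12,0]]' ; python3 - <<'E'
from h import *
goal(.437,.0796,.25,-43)
c=cam('wrist','wrist3.png');cam('top');cam('side')
P=cloud(load('top'))
near=np.hypot(P[...,0]-.541,P[...,1]+.1295)<.045
print(rect(P,near&(P[...,2]>.094)&(P[...,2]<.106)),rect(P,near&(P[...,2]>.118)&(P[...,2]<.135)))
E
```

```text
t: 7.82
tool_pos: [0.5398, -0.1288, 0.1408]
tcp_rot: [0.627, 0.779, -0.001, -0.002]
contact_force: [0.7, -0.0, 0.4]
finger_gap: 0.0817
gripper_force: 0.0
t: 8.32
tool_pos: [0.5979, -0.2019, 0.2618]
tcp_rot: [0.628, 0.778, 0.0, 0.001]
contact_force: [-0.4, 0.4, -0.4]
finger_gap: 0.0822
gripper_force: 0.0
pos [ 0.5979 -0.2019  0.2618] yaw 12.15 shift [30.9  -9.8   1.11] turn 0.963 j6 -0.63 F [-0.4  0.4 -0.4] t 8.325
(array([0., 0.]), array([0., 0.]), 0.0, 0) (array([0., 0.]), array([0., 0.]), 0.0, 0)
```

View pics/wrist3.png

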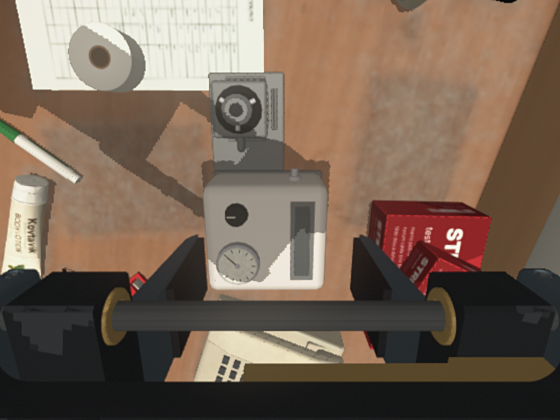

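The jar stands in the seat at (237,108), square to the platform, with the pins visible at about (222,125), (256,100) and (230,93). I'll measure its height and centre.

```bash
python3 - <<'E'
from h import *
c=load('wrist');P=cloud(c);m=np.zeros((420,560),bool);m[70:160,205:275]=1
for h in [(.092,.107),(.12,.136)]:
    k=m&(P[...,2]>h[0])&(P[...,2]<h[1]);print(rect(P,k),np.median(P[k][:,2]))
    if h[0]>.1: print(P[k].mean(0))
# cell neighbourhood
s=load('side');Q=np.vstack([cloud(load('top')).reshape(-1,3),cloud(s).reshape(-1,3)])
for n,(x,y) in dict(cell=(.437,.08),red=(.533,.03),pink=(.345,.107),bottle=(.415,.20)).items():
    k=(np.hypot(Q[:,0]-x,Q[:,1]-y)<.045)&(Q[:,2]>.035)&(Q[:,2]<.09); q=Q[k]
    print(n,cv2.minEnclosingCircle((q[:,:2]*1000).astype(np.float32)),len(q),q[:,2].max())
E
```

```text
(array([ 542.5, -136.6]), array([58.6, 72. ]), 12.1, 2047) 0.09950053182935442
(array([ 541.4, -129.4]), array([29.3, 28.7]), 37.6, 767) 0.12711617489306193
[ 0.54162247 -0.12924306  0.1266761 ]
cell ((439.20172119140625, 76.1641845703125), 29.317956924438477) 161 0.06613017312496737
red ((539.4279174804688, 26.330041885375977), 31.215532302856445) 427 0.06865754117019951
pink ((324.71929931640625, 109.47434997558594), 32.35475158691406) 153 0.0637014508393328
bottle ((406.1629333496094, 222.69973754882812), 24.774282455444336) 205 0.08942633257905912
```

The jar is properly seated: lid at 0.0995 (0.100 expected) and spigot axis at (0.5414, -0.1294). Next is a wrist look at the cell from the right side.

```bash
python3 -c "
from h import *
goal(.456,-.01,.25,12)"
```

```text
pos [ 0.5964 -0.1983  0.2606] yaw 12.28 shift [21.38 -9.72  1.09] turn 0.005 j6 -0.63 F [0.  1.3 0.2] t 8.475
```

```bash
python3 -m jog '[[-0.8,5,-2.4,0,0],[-0.8,10,-4.8,0,0],[-0.8,15,-7,0.5,0],[-0.8,21.4,-9.7,1,0],[-0.8,21.4,-9.7,1,0]]'; python3 -m jog '[[-0.8,0,0,0,0],[-0.8,0,0,0,0]]'; python3 - <<'E'
from h import *
goal(.437,.0796,.15,125)
c=cam('wrist','wrist4.png'); P=cloud(c)
k=(np.hypot(P[...,0]-.438,P[...,1]-.079)<.04)
for h in [(.033,.046),(.03,.053),(.0545,.07)]:
    m=k&(P[...,2]>h[0])&(P[...,2]<h[1]);q=P[m];print(h,rect(P,m),cv2.minEnclosingCircle((q[:,:2]*1000).astype(np.float32)))
E
```

```text
t: 9.1
tool_pos: [0.4533, -0.0071, 0.2508]
tcp_rot: [0.626, 0.78, -0.0, -0.001]
contact_force: [0.7, -0.2, 0.1]
finger_gap: 0.0823
gripper_force: 0.0
t: 9.35
tool_pos: [0.4573, -0.0108, 0.2511]
tcp_rot: [0.627, 0.779, 0.0, 0.0]
contact_force: [-0.2, 0.2, -0.6]
finger_gap: 0.0821
gripper_force: 0.0
pos [ 0.4573 -0.0108  0.2511] yaw 12.28 shift [ 9.27 -0.06 10.11] turn 1.174 j6 -0.37 F [-0.2  0.2 -0.6] t 9.35
(0.033, 0.046) (array([436.9,  81.2]), array([54.2, 54.2]), 72.9, 54) ((437.08880615234375, 81.06419372558594), 27.715341567993164)
(0.03, 0.053) (array([437.1,  81.1]), array([54.7, 54.4]), 74.6, 1727) ((437.08880615234375, 81.06419372558594), 27.715341567993164)
(0.0545, 0.07) (array([437.2,  81.1]), array([12.3, 12.4]), 58.6, 118) ((437.0334777832031, 81.07232666015625), 6.592909336090088)
```

View pics/wrist4.png

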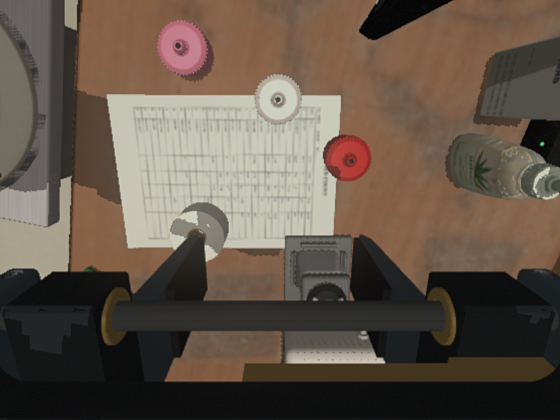

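The white cell is at (278,99), standing upright. Its axis is at (0.4371, 0.0811) by depth. The monitor edge is at (365,30). I'll turn the gripper in place before approaching, so the camera side faces away from the monitor.

```bash
python3 -m jog '[[-0.8,0,0,0,-0.95],[-0.8,0,0,0,-0.95],[-0.8,0,0,0,-0.95],[-0.8,0,0,0,-0.95],[-0.8,0,0,0,-0.95]]'; python3 -m jog '[[-0.7,0,0,0,-1.02],[-0.7,0,0,0,-1.02],[-0.7,0,0,0,-1.02],[-0.7,0,0,0,-1.02],[-0.7,0,0,0,-1.02]]'; python3 -m jog '[[-0.7,0,0,0,-0.1],[-0.7,0,0,0,-0.1]]';  python3 -c "
from h import *
goal(.4371,.0811,.019,125)"
```

```text
t: 10.02
tool_pos: [0.4572, -0.0111, 0.251]
tcp_rot: [0.205, 0.979, -0.0, -0.0]
contact_force: [0.3, 0.1, -0.9]
finger_gap: 0.0823
gripper_force: 0.0
t: 10.65
tool_pos: [0.4572, -0.0111, 0.251]
tcp_rot: [-0.259, 0.966, 0.0, -0.0]
contact_force: [0.3, 0.4, 0.1]
finger_gap: 0.0775
gripper_force: 0.0
t: 10.9
tool_pos: [0.457, -0.011, 0.251]
tcp_rot: [-0.304, 0.953, 0.0, -0.0]
contact_force: [-0.7, 0.3, 0.8]
finger_gap: 0.0774
gripper_force: 0.0
pos [ 0.457 -0.011  0.251] yaw 125.36 shift [-3.71  8.66 23.2 ] turn 0.006 j6 -2.34 F [-0.7  0.3  0.8] t 10.9
```

```bash
python3 -m jog '[[-0.7,-1.8,4.3,5,0],[-0.7,-3.7,8.7,9,0],[-0.7,-3.7,8.7,13,0],[-0.7,-3.7,8.7,13,0],[-0.7,-3.7,8.7,13,0]]'; python3 -c "
from h import *
goal(.4371,.0811,.019,125)"
```

```text
t: 11.52
tool_pos: [0.4373, 0.0815, 0.1223]
tcp_rot: [-0.304, 0.953, -0.0, 0.0]
contact_force: [0.2, 0.1, 0.9]
finger_gap: 0.0777
gripper_force: 0.0
pos [0.4373 0.0815 0.1223] yaw 125.34 shift [ 5.000e-02 -1.000e-02  1.033e+01] turn 0.006 j6 -2.14 F [0.2 0.1 0.9] t 11.525
```

```bash
python3 -m jog '[[-0.7,0,0,5,0],[-0.7,0,0,9,0],[-0.7,0,0,10.3,0],[-0.7,0,0,10.3,0],[-0.7,0,0,10.3,0]]'; python3 -m jog '[[0.1,0,0,0,0],[0.1,0,0,0,0],[0.1,0,0,0,0],[0.1,0,0,0,0]]' 30;  python3 -c "
from h import *
goal(.4371,.0811,.019,125)"
```

```text
t: 12.15
tool_pos: [0.4375, 0.0819, 0.0196]
tcp_rot: [-0.304, 0.953, -0.0, 0.001]
contact_force: [-0.2, 0.1, -0.5]
finger_gap: 0.0775
gripper_force: 0.0
t: 12.65
tool_pos: [0.4366, 0.082, 0.0185]
tcp_rot: [-0.304, 0.953, -0.0, 0.0]
contact_force: [-0.5, -0.5, 7.7]
finger_gap: 0.0507
gripper_force: 30.0
pos [0.4366 0.082  0.0185] yaw 125.45 shift [ 0.01 -0.1  -0.05] turn 0.008 j6 -2.14 F [-0.5 -0.5  7.7] t 12.65
```

```bash
python3 -m jog '[[0.1,0,0,-4,0],[0.1,0,0,-9,0],[0.1,0,0,-15,0],[0.1,0,0,-19,0],[0.1,0,0,-19,0]]'; python3 -c "
from h import *
goal(.5414,-.1294,.1575,125)"
```

```text
t: 13.28
tool_pos: [0.4378, 0.0821, 0.2107]
tcp_rot: [-0.304, 0.953, -0.001, 0.003]
contact_force: [0.3, 0.4, -1.9]
finger_gap: 0.0508
gripper_force: 30.0
pos [0.4378 0.0821 0.2107] yaw 125.46 shift [  3.85 -23.23   5.37] turn 0.008 j6 -2.14 F [ 0.3  0.4 -1.9] t 13.275
```

```bash
python3 -m jog '[[0.1,0.9,-5,0,0],[0.1,1.8,-11,0,0],[0.1,2.9,-17,0,0],[0.1,3.9,-23.2,0,0],[0.1,3.9,-23.2,0,0]]'; python3 -m jog '[[0.1,0,0,2,0],[0.1,0,0,2,0],[0.1,0,0,2,0]]'; python3 - <<'E'
from h import *
goal(.5414,-.1294,.1575,125)
s=cam('side'); 
b=s['R']@np.array([.5414,-.1294,.15])+s['t'];p=s['mtx']@b;u,v=(p[:2]/p[2]).astype(int);print(u,v)
cv2.imwrite('pics/side2.png',cv2.resize(s['color'][v-55:v+75,u-70:u+90,::-1],None,fx=4.5,fy=4.5,interpolation=2))
E
```

```text
t: 13.9
tool_pos: [0.5398, -0.1331, 0.2061]
tcp_rot: [-0.303, 0.953, 0.0, -0.001]
contact_force: [-0.1, 1.1, -1.5]
finger_gap: 0.0505
gripper_force: 30.0
t: 14.28
tool_pos: [0.5388, -0.1291, 0.1881]
tcp_rot: [-0.305, 0.952, 0.0, -0.0]
contact_force: [-0.2, -0.1, -2.6]
finger_gap: 0.0501
gripper_force: 30.0
pos [ 0.5388 -0.1291  0.1881] yaw 125.48 shift [-0.19 -0.18  3.06] turn 0.008 j6 -2.53 F [-0.2 -0.1 -2.6] t 14.275
296 210
```

View pics/side2.png

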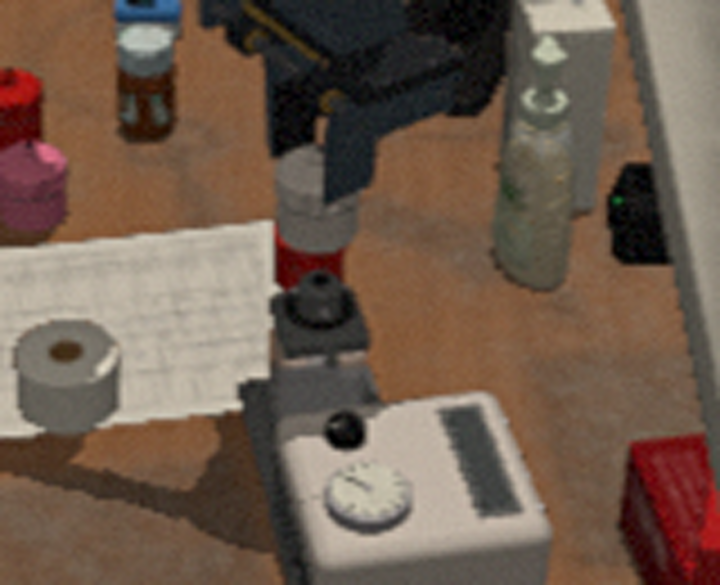

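The side view shows the cell held upright above the jar: skirt at (315,220), spigot at (320,290). I'll centre it precisely and lower it.

```bash
python3 -m jog '[[0.1,-0.2,-0.2,1.6,0],[0.1,-0.2,-0.2,1.6,0],[0.1,-0.2,-0.2,1.6,0],[0.1,-0.2,-0.2,1.6,0]]'; python3 -c "
from h import *
goal(.5414,-.1294,.1345,125)"
```

```text
t: 14.82
tool_pos: [0.542, -0.1302, 0.1724]
tcp_rot: [-0.304, 0.953, -0.0, 0.0]
contact_force: [0.5, -0.1, -1.7]
finger_gap: 0.0506
gripper_force: 30.0
pos [ 0.542  -0.1302  0.1724] yaw 125.45 shift [0.   0.09 3.79] turn 0.008 j6 -2.53 F [ 0.5 -0.1 -1.7] t 14.825
```

```bash
python3 -m jog '[[0.1,0,0.07,1.5,0],[0.1,0,0.07,2.4,0],[0.1,0,0.07,3,0],[0.1,0,0.07,3,0],[0.1,0,0.07,3,0]]';python3 -m jog '[[0.1,0,0,0.3,0],[0.1,0,0,0.6,0],[0.1,0,0,0.75,0],[0.1,0,0,0.75,0]]'; python3 -c "
from h import *
goal(.5414,-.1294,.1345,125)"
```

```text
t: 15.45
tool_pos: [0.5416, -0.1296, 0.1423]
tcp_rot: [-0.304, 0.953, -0.0, 0.0]
contact_force: [0.8, 0.6, -1.2]
finger_gap: 0.0508
gripper_force: 30.0
t: 15.95
tool_pos: [0.5414, -0.1295, 0.1345]
tcp_rot: [-0.304, 0.953, 0.0, -0.0]
contact_force: [0.2, -0.3, -0.5]
finger_gap: 0.0506
gripper_force: 30.0
pos [ 0.5414 -0.1295  0.1345] yaw 125.45 shift [-0.01  0.01  0.  ] turn 0.008 j6 -2.53 F [ 0.2 -0.3 -0.5] t 15.95
```

```bash
python3 -m jog '[[0.1,0,0,0.1,0],[0.1,0,0,0.1,0]]';python3 -m jog '[[0.1,0,0,0.1,0],[0.1,0,0,0.1,0]]'
```

```text
t: 16.2
tool_pos: [0.5415, -0.1296, 0.1337]
tcp_rot: [-0.304, 0.953, -0.0, 0.0]
contact_force: [0.1, -0.0, -0.6]
finger_gap: 0.0505
gripper_force: 30.0
t: 16.45
tool_pos: [0.5415, -0.1296, 0.1327]
tcp_rot: [-0.304, 0.953, -0.0, 0.0]
contact_force: [-0.3, -0.9, 0.1]
finger_gap: 0.0503
gripper_force: 30.0
```

```bash
python3 -m jog '[[0.1,0,0,0.1,0],[0.1,0,0,0.1,0]]';python3 -m jog '[[0.1,0,0,0.1,0],[0.1,0,0,0.1,0]]'
```

```text
t: 16.7
tool_pos: [0.5414, -0.1296, 0.1316]
tcp_rot: [-0.304, 0.953, -0.0, -0.0]
contact_force: [0.6, -0.4, 0.8]
finger_gap: 0.0504
gripper_force: 30.0
t: 16.95
tool_pos: [0.5414, -0.1296, 0.1306]
tcp_rot: [-0.304, 0.953, 0.0, -0.0]
contact_force: [-0.0, -0.9, 0.6]
finger_gap: 0.0502
gripper_force: 30.0
```

```bash
python3 -m jog '[[0.1,0,0,0.2,0],[0.1,0,0,0.2,0]]';python3 -m jog '[[0.1,0,0,0.2,0],[0.1,0,0,0.2,0]]';python3 - <<'E'
from h import *
s=cam('side');u,v=296,210
cv2.imwrite('pics/side3.png',cv2.resize(s['color'][v-40:v+50,u-50:u+70,::-1],None,fx=6.5,fy=6.5,interpolation=2))
E
```

```text
t: 17.2
tool_pos: [0.5413, -0.1295, 0.1284]
tcp_rot: [-0.304, 0.953, 0.0, -0.0]
contact_force: [0.8, -0.6, -2.3]
finger_gap: 0.0505
gripper_force: 30.0
t: 17.45
tool_pos: [0.5413, -0.1295, 0.1264]
tcp_rot: [-0.304, 0.953, 0.0, -0.0]
contact_force: [1.4, -0.5, -1.9]
finger_gap: 0.0504
gripper_force: 30.0
```

View pics/side3.png

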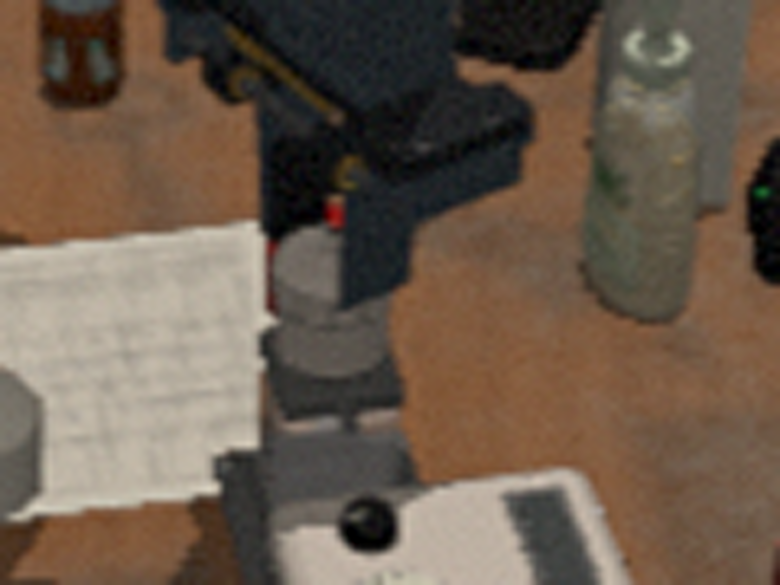

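The side view shows the cell low over the spigot, its skirt bottom at (330,375) just above the lid, with hardly any force. So the keyways seem to be over the pins already, and the underside is at about 0.108. I'll press on and watch the gasket force.

```bash
python3 -m jog '[[0.1,0,0,0.15,0],[0.1,0,0,0.15,0]]';python3 -m jog '[[0.1,0,0,0.15,0],[0.1,0,0,0.15,0]]';python3 -m jog '[[0.1,0,0,0.15,0],[0.1,0,0,0.15,0]]'
```

```text
t: 17.75
tool_pos: [0.5415, -0.1295, 0.1252]
tcp_rot: [-0.304, 0.953, -0.0, 0.0]
contact_force: [-0.5, 0.3, 1.4]
finger_gap: 0.0505
gripper_force: 30.0
t: 18.0
tool_pos: [0.5415, -0.1295, 0.1237]
tcp_rot: [-0.304, 0.953, -0.0, 0.0]
contact_force: [0.4, 0.4, 4.0]
finger_gap: 0.0507
gripper_force: 30.0
t: 18.25
tool_pos: [0.5415, -0.1295, 0.1222]
tcp_rot: [-0.304, 0.953, -0.0, 0.0]
contact_force: [-0.1, 2.0, 4.4]
finger_gap: 0.0503
gripper_force: 30.0
```

```bash
python3 -m jog '[[0.1,0,0,0.1,0],[0.1,0,0,0.1,0]]';python3 -m jog '[[0.1,0,0,0.1,0],[0.1,0,0,0.1,0]]';python3 -m jog '[[0.1,0,0,0.05,0],[0.1,0,0,0.05,0],[0.1,0,0,0.05,0]]'
```

```text
t: 18.5
tool_pos: [0.5415, -0.1295, 0.1214]
tcp_rot: [-0.304, 0.953, -0.0, 0.0]
contact_force: [-0.9, 0.6, 8.2]
finger_gap: 0.0503
gripper_force: 30.1
t: 18.75
tool_pos: [0.5418, -0.1296, 0.1212]
tcp_rot: [-0.304, 0.953, -0.0, 0.001]
contact_force: [-4.5, 3.4, 19.3]
finger_gap: 0.0509
gripper_force: 30.1
t: 19.12
tool_pos: [0.5419, -0.1295, 0.121]
tcp_rot: [-0.304, 0.953, -0.0, 0.001]
contact_force: [-5.2, 3.5, 26.2]
finger_gap: 0.0505
gripper_force: 30.2
```

Hard stop at TCP z 0.1212 (0.1215 expected), so the cell is home. I'll ease the push slightly, hold and check.

```bash
python3 -m jog '[[0.1,0,0,-0.05,0],[0.1,0,0,-0.05,0],[0.1,0,0,-0.05,0],[0.1,0,0,-0.05,0],[0.1,0,0,-0.05,0]]' 40; python3 -m jog '[[0.1,0,0,0,0],[0.1,0,0,0,0],[0.1,0,0,0,0],[0.1,0,0,0,0],[0.1,0,0,0,0]]'; python3 - <<'E'
from h import *
s=cam('side');u,v=296,210
cv2.imwrite('pics/side4.png',cv2.resize(s['color'][v-60:v+70,u-80:u+80,::-1],None,fx=4.5,fy=4.5,interpolation=2))
E
```

```text
t: 19.75
tool_pos: [0.5418, -0.1295, 0.1212]
tcp_rot: [-0.304, 0.953, -0.0, 0.001]
contact_force: [-4.6, 3.3, 20.4]
finger_gap: 0.0499
gripper_force: 40.1
t: 20.38
tool_pos: [0.5418, -0.1295, 0.1212]
tcp_rot: [-0.304, 0.953, -0.0, 0.001]
contact_force: [-4.6, 3.2, 20.5]
finger_gap: 0.0499
gripper_force: 40.1
```

View pics/side4.png

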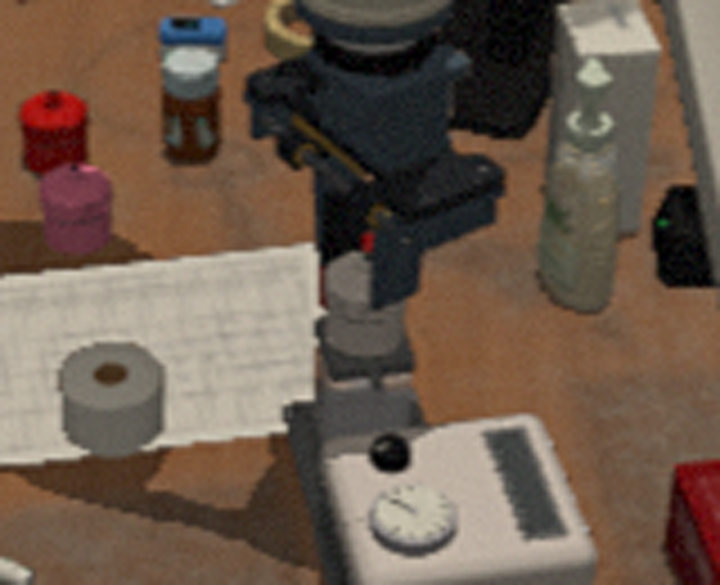

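The cell sits down on the lid at (365,330), upright and gripped. The jar is upright in its seat and the bystanders are undisturbed. The push holds steady at 20 N, so I'm handing in.

```bash
python3 -c "
from bench import r
print(r.close_job())"
```

```text
the job is handed in; nothing more can be done
None
```

The jar stands upright in its seat and released, and the filter cell is keyed over the pins, pressed home with a steady 20 N, and still gripped for you to fit the clip; the keyways lined up with the pins on the way down, so no turning was needed.

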